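# Slide the vial tray home and latch the sample chamber door

## Robot

A 7-joint arm with a two-finger parallel gripper is mounted at the origin on the work surface; the furniture and walls round the work are solid. World frame = base frame: x ahead of the robot, y to its left, z up, the work surface at z = 0. Lengths are in m, angles in rad, forces in N, time in s.
With the tool pointing down it reaches from about 0.35 to 0.775 m from the base axis. Payload 3.1 kg.
Tool frame: the origin (TCP) lies midway between the tips of the shut fingers; the grasp point (between the pads) lies r.grasp_offset behind it (r.grasp_offset is the distance from the TCP to the grasp point, in m); z points along the fingers, y is the line along which they close (so a half turn about z gives the same grasp; the last joint's range is limited). The gripper opens to 85 mm and grips with 20 to 120 N. Pads are 22 mm wide; open, the fingers measure 114 mm over their backs; the gripper's body (76 mm by 85 mm) begins 54 mm behind the grasp point. The pads swing forward as they close: fully open they stand 13 mm farther back than shut.
Start: joints at [1.231, 0.311, 0.014, 1.512, -0.004, 1.319, -0.027], TCP at [0.161, -0.526, 0.231] pointing down, gripper open.
Joint ranges: [-2.7, 2.7], [-0.3, 1.91], [-1.27, 1.3], [0.12, 2.57], [-1.44, 4.58], [0.2, 2.03], [-3.05, 3.05]. Speed limits (rad/s): [2.79, 2.79, 3.14, 3.14, 3.14, 3.14, 3.14].

## Interface

Orientations are given as a unit quaternion [w, x, y, z].
In Python, from bench import r, imaging, workorder gives the robot as it stands.
- The arm moves only by the tool arm_command, never from a script. Its argument "series" is a list of rows, each an object of numbers: "tx", "ty", "tz": the shift along the tool's x, y, z as a fraction of full scale; "yaw": the turn about the tool's z as a fraction of full scale. A call has 1 to 12 rows; each row is the pose to reach, as a shift and turn from the pose commanded when the call began, along the tool's axes at that moment; what a row does not reach only later rows make up. Full scale, the value 1, is 0.15 m for a shift and 120 degrees for a turn. A row lasts 1/8 s, in which the tool goes at most 62.5 mm and 10.7 degrees, less where a joint would pass 70% of its speed; a pose out of reach is approached as far as the arm can. A call with a number of a shift or a turn outside -1 to 1 is refused whole. A call with a gripper value outside its range is refused whole. "hand" is the finger opening in mm, from 0 to 85.4, set as the call begins (left out, the last holds). The fingers move at their own pace and stop on an object; the grip force is fixed at half the most. Time passes only in rows, so rows that repeat a pose let the fingers close. It gives the time, the measured TCP pose, the force, the opening and the grip force at its end, in the units of the state.
- r.read_state(): the state, without advancing time (a new reading comes with each control period).
- imaging.snapshot(name): name is "scene" or "side" or "wrist"; returns (picture, depth): 384x512x3 uint8, red, green, blue; 384x512 float32, m along the optical axis (not along the pixel's ray), 0 where there is no reading.
- imaging.camera_model(name): a dict with "mtx" (3x3 intrinsics, pixels), "position" and "rotation" of the camera in the world. Camera axes: x right, y up, looking along -z (the intrinsics and any distortion apply to the point x, -y, -z); pixel columns grow to the right and rows downward; lengths in m; the calibration is good to about 2 mm. A picture is of the moment at which its call begins: read the wrist's pose just before it. camera_model takes no time and is no camera call; for the wrist camera it gives the pose at the moment of the call.
- workorder.finish_job(): hands the job in; it is judged then, once.
The state is a dict: "time": time; "joint_positions": joint angles; "qd": joint speeds; "joint_efforts": joint torques, N m; "eef_pos": TCP position; "tcp_rot": TCP orientation; "contact_force": force on the tool from outside, world axes, zero at the start; "torque": the same for the moment, N m; "grip_width": finger opening in m; "finger_force": force on a finger pad.
Only numpy, scipy, OpenCV 4.12 (cv2) and the standard library are available. Lean on these libraries where they do the work, as an engineer would, in place of code of your own. Each camera call takes 0.05 s, during which the arm holds its last target. There are 200 camera calls.

## Task

Push the pulled-out vial tray all the way home into the sample chamber, then swing the chamber's door shut and press it gently, near its free edge, until the sprung latch rides over its keeper and snaps in, so that the door stays shut when you let go. Do not slam the door or lean on it hard once the latch has caught, and leave the other things standing where they are.

Things in the scene. Friction and masses are not known exactly. Their poses are not given: they have to be found in the camera images.
- chamber: White bench-top sample chamber fixed to the bench, 150 wide x 190 deep x 110 mm high (control strip on the roof to 113), open at the front. Origin: on the bench under the middle of its front face; x points into the chamber, y to its left seen from the front, z up. The door hangs at its right (-y) edge, the latch catches at its left (+y) edge.
- tray (a joint): How far the vial tray is pulled out along chamber -x, m (0 = home; starts 0.05 to 0.09). Stiff runners, about 2.5 N of friction; it stays where it is left and meets a soft stop at home. It carries a blue rack of capped vials, fixed on it.
- tray_front (a point): Point on the middle of the outer face of the tray's front board: upright aluminium, 85 wide, 8 thick, bottom edge 22 and top edge 80 mm above the bench; the point is 62 mm above the bench, 12.5 mm right of the chamber's middle. At home the face stands 10 mm proud of the chamber's front face. The door cannot shut on a tray that is not home. Axes as the chamber's.
- door (a joint): Opening angle of the door, rad: 0 = parallel to the chamber front; grows as it swings out to the right (starts 1.45 to 1.7). Its hinge is damped (about 2 N at the free edge for 0.1 m/s) and it stays where it is left, but a sprung ejector (1 to 3 N) pushes it out of the last 18 mm of free-edge travel unless the latch holds it: unlatched it then stands at 0.10 rad or more, latched between 0 and 0.08.
- door_hinge (a point): Point on the door's upright hinge axis, 60 mm above the bench; the axis stands 2 mm in front of the chamber's front face and 79 mm to the right (-y) of its middle. Its axes turn with the door, as those of door_push.
- door_push (a point): Centre of the steel latch plate (32 wide, 3 thick, 42 to 98 mm above the bench) on the outer face of the grey door near its free edge: press here. The point is 78 mm above the bench, 129 mm from the hinge axis along the door and 23 mm outward of it. x: inward normal of the door (chamber x when shut); y: along the door to its free edge. Door 156 wide, top edge 109 mm above the bench.
- latch_jamb (a point): Front of the chamber's left jamb, 70 mm above the bench, where the latch catches. A brass bolt inside the door's free edge, bevelled on its leading side and sprung sideways, must ride over the rolled lip of a steel keeper here and snap out behind it. The keeper's depth is set on slotted holes and varies unseen by 5 mm either way, so the angle of the snap is not known beforehand.
- amber_bottle_mid (a point): Amber glass bottle with grey cap, 56 mm in diameter, 108 high, standing to the right of the chamber; the point is half-way up. Leave it standing.
- filter_carton_mid (a point): Small white printed carton, 65 x 95 x 55 mm high, to the right of the chamber; the point is its centre. Leave it alone.
- small_beaker_mid (a point): Small glass beaker, 47 mm in diameter, 58 high, nearer the robot on the right; the point is half-way up. Leave it standing.
- latch_plate_top (a point): Middle of the upper edge of the latch plate, 98 mm above the bench. Feel of the latch, pressing at the plate: the push rises over the last 10 mm or so to a peak of 5 to 8 N on the bevel, falls to about 3 N as the bolt tops the lip, 1 to 4 mm before it snaps in behind it, then rises again by about 15 N per mm against a rubber buffer that moves with the keeper. More than 13 N strains the door.

How it is judged:
By the outcome, as a careful person would: the job done as asked, in the order asked, and still so for the second after the job is handed in, with the robot touching nothing.
It also fails if it takes over 69 s, if anything falls off the work surface, if the arm or the gripper's body presses on something with over 40 N, if the wrist force passes 120 N, or if a joint passes its speed limit or range.

## Working session

There is one attempt and no reset: what is moved stays moved. The work goes in short steps, Python scripts to look and compute and a tool call to move; the robot and the scene stay as the last step left them, time stands still between calls to the robot, and variables do not carry over. Pictures are saved under pics/ and viewed, at most 10 in all, crops included, and the job is handed in when it is done.

Besides the shell and the picture viewer there is one more tool, called after "Request:" as a command line: name --argument value ..., lists and objects as JSON in quotes. arm_command: Moves the arm, as the interface text tells. Shift numbers are shares of 0.15 m and turn numbers shares of 120 degrees, none past 1 either way. Its arguments: {"type":"object","properties":{"series":{"type":"array","items":{"type":"object","properties":{"tx":{"type":"number"},"ty":{"type":"number"},"tz":{"type":"number"},"yaw":{"type":"number"}}}},"hand":{"type":"number"}},"required":["series"]}

```bash
mkdir -p pics; cat > h.py <<'E'
import numpy as np, cv2
from bench import r, imaging, workorder
def snap(n,save=None):
    m=imaging.camera_model(n); p,d=imaging.snapshot(n)
    if save: cv2.imwrite(f'pics/{save}.png',p[:,:,::-1])
    return m,p,d
def cloud(m,d):
    K=np.array(m['mtx']);R=np.array(m['rotation']);t=np.array(m['position'])
    v,u=np.mgrid[:d.shape[0],:d.shape[1]]
    X=np.stack([(u-K[0,2])/K[0,0]*d,-(v-K[1,2])/K[1,1]*d,-d],-1)
    return X@R.T+t
E
python3 - <<'E'
from h import *
for n in('scene','side'):
    m,p,d=snap(n,n);print(m); np.savez(n,p=p,d=d,X=cloud(m,d))
a=cv2.imread('pics/scene.png');b=cv2.imread('pics/side.png')
cv2.imwrite('pics/both.png',np.vstack([a,b])[:, :] if 0 else cv2.resize(np.hstack([a,b]),(800,300)))
s=r.read_state();print(s)
E
```

```text
{'mtx': array([[372.38667023,   0.        , 251.98337824],
       [  0.        , 372.38667023, 193.09458864],
       [  0.        ,   0.        ,   1.        ]]), 'position': array([0.8765187 , 0.24685848, 0.83115441]), 'rotation': array([0.32017704, 0.08704093, 0.23439947, 0.91376552])}Traceback (most recent call last):
  File "<stdin>", line 3, in <module>
  File "h.py", line 11, in cloud
    return X@R.T+t
           ~^~~~
ValueError: matmul: Input operand 1 has a mismatch in its core dimension 0, with gufunc signature (n?,k),(k,m?)->(n?,m?) (size 4 is different from 3)
```

View pics/scene.png

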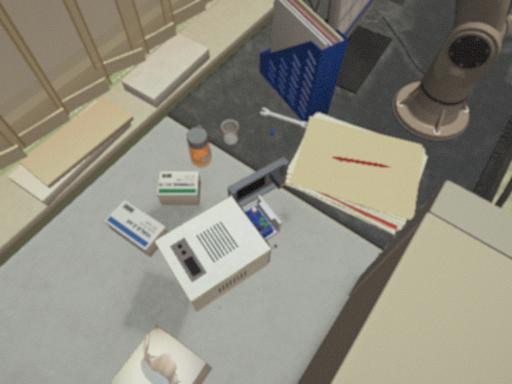

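The scene view shows the chamber roof around (215,250), with the tray and the open door at about (262,190). The robot base is at (430,110). The bottle is at (199,145), the beaker at (230,130) and the carton at (178,185). The camera rotation turned out to be a quaternion, so I'm fixing the helper.

```bash
sed -i "s/R=np.array(m\['rotation'\])/R=Rot.from_quat(m['rotation'],scalar_first=True).as_matrix()/; 1a from scipy.spatial.transform import Rotation as Rot" h.py
python3 - <<'E'
from h import *
for n in('scene','side'):
    m,p,d=snap(n,n); X=cloud(m,d); np.savez(n,p=p,d=d,X=X)
    print(n,m['position'],(d>0).mean())
    # roof: plane at 0.110
    z=X[...,2]; mask=((abs(z-.110)<.006)&(p.min(-1)>150)&(d>0)).astype(np.uint8)
    k,l,st,c=cv2.connectedComponentsWithStats(mask)
    for i in range(1,k):
        if st[i,4]>400:
            P=X[l==i]; print(i,st[i],P.mean(0).round(4),np.median(P[:,2]))
            b=cv2.minAreaRect(P[:,:2].astype(np.float32)*1000); print(b,cv2.boxPoints(b))
s=r.read_state();print({k:np.round(v,3) for k,v in s.items()}, r.grasp_offset)
E
```

```text
scene [0.8765187  0.24685848 0.83115441] 0.9961090087890625
1 [ 155  197  115  104 5547] [ 0.7599 -0.0134  0.1102] 0.11024899592712611
((762.4085083007812, -17.849319458007812), (150.76954650878906, 190.03773498535156), 85.69502258300781) [[ 661.9989   -85.88878]
 [ 851.5005  -100.15402]
 [ 862.8181    50.19014]
 [ 673.3165    64.45538]]
side [1.04433681 0.11446945 0.81378255] 0.9961751302083334
3 [ 191  208  119  119 6546] [ 0.7609 -0.0128  0.1103] 0.11034161865070496
((760.0253295898438, -16.040504455566406), (150.5056610107422, 190.50390625), 85.86341094970703) [[659.59314  -84.22636 ]
 [849.6008   -97.96824 ]
 [860.4575    52.145348]
 [670.4498    65.88723 ]]
{'time': np.float64(0.15), 'joint_positions': array([ 1.231,  0.312,  0.014,  1.513, -0.004,  1.319, -0.027]), 'qd': array([ 0.   , -0.003, -0.002, -0.004,  0.001, -0.001,  0.   ]), 'joint_efforts': array([ 0.0000e+00, -3.8028e+01,  1.4600e-01, -2.3085e+01,  1.2000e-02,
        1.0000e-02, -0.0000e+00]), 'eef_pos': array([ 0.161, -0.525,  0.23 ]), 'tcp_rot': array([-0.001,  0.989,  0.148, -0.   ]), 'contact_force': array([ 0.668, -0.497, -0.58 ]), 'torque': array([-0.006,  0.051, -0.012]), 'finger_force': np.float64(0.0), 'grip_width': np.float64(0.085)} 0.0187
```

View pics/side.png

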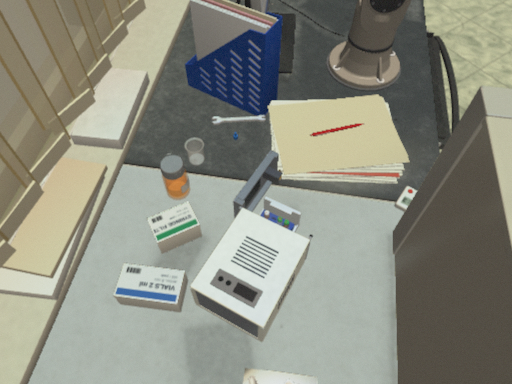

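The side view shows the door as a dark bar from (240,205) to (275,158) and the tray front board at (283,208). The bottle (175,178) and beaker (195,150) stand to the right of the chamber, away from the door. Next I measure in the chamber frame.

```bash
cat >> h.py <<'E'
A=np.deg2rad(-4.22); O=np.array([0.6663,-0.0103])   # chamber frame
ex=np.array([np.cos(A),np.sin(A)]); ey=np.array([-ex[1],ex[0]])
def toC(P): Q=np.array(P,float).copy(); q=Q[...,:2]-O; Q[...,0]=q@ex; Q[...,1]=q@ey; return Q
def toW(x,y): return O+x*ex+y*ey
E
python3 - <<'E'
from h import *
for n in('scene','side'):
    f=np.load(n+'.npz');C=toC(f['X']);p=f['p'].astype(int);x,y,z=C[...,0],C[...,1],C[...,2]
    roof=(abs(z-.11)<.006)&(x>0.003)&(x<.2)&(abs(y)<.09)&(p.min(-1)>150)
    b=cv2.minAreaRect(C[roof][:,:2].astype(np.float32)*1000);print(n,'roof',b)
    t=(abs(z-.109)<.005)&(x<-.01)&(x>-.2)&(y<-.04)&(y>-.16)
    P=C[t];print('door top',len(P),P.min(0).round(3),P.max(0).round(3))
    b=cv2.minAreaRect(P[:,:2].astype(np.float32)*1000);print(b,cv2.boxPoints(b).round(1).tolist())
    t=(abs(z-.08)<.004)&(x<-.01)&(x>-.15)&(y>-.07)&(y<.05)
    P=C[t];print('tray top',len(P)); 
    if len(P): print(np.percentile(P,[2,10,50,90,98],axis=0).round(4).tolist())
    for nm,zz,box in(('bottle',.108,(-.1,.15,-.35,-.13)),('beaker',.058,(-.25,.05,-.35,-.12)),('carton',.055,(-.0,.2,-.3,-.1))):
        t=(abs(z-zz)<.006)&(x>box[0])&(x<box[1])&(y>box[2])&(y<box[3]);P=C[t]
        if len(P): print(nm,len(P),np.percentile(P,[5,50,95],axis=0).round(3).tolist())
    t=(z>.02)&(x<-.01)&(x>-.3)&(y>-.3)&(y<.2)
    print('hmax front',np.sort(z[t])[-5:])
E
```

```text
scene roof ((97.25208282470703, -0.440704345703125), (150.83230590820312, 188.29342651367188), 89.96345520019531)
door top 478 [-0.157 -0.098  0.104] [-0.01  -0.072  0.113]
((-83.61275482177734, -85.8326416015625), (21.92262077331543, 146.86257934570312), 87.56120300292969) [[-157.39999389648438, -93.69999694824219], [-10.699999809265137, -99.9000015258789], [-9.800000190734863, -78.0], [-156.5, -71.80000305175781]]
tray top 258
[[-0.1312, -0.068, 0.0769], [-0.1242, -0.0611, 0.0781], [-0.0571, -0.0225, 0.0802], [-0.0487, 0.0141, 0.0824], [-0.0466, 0.026, 0.0832]]
bottle 295 [[-0.04, -0.283, 0.104], [-0.019, -0.261, 0.107], [0.001, -0.241, 0.11]]
beaker 259 [[-0.144, -0.276, 0.053], [0.032, -0.203, 0.055], [0.049, -0.161, 0.06]]
carton 1525 [[0.037, -0.237, 0.051], [0.098, -0.188, 0.054], [0.197, -0.118, 0.057]]
hmax front [0.11219615 0.11221984 0.1123176  0.1125054  0.11285315]
side roof ((96.10919189453125, 1.0605926513671875), (150.46607971191406, 186.1495819091797), 89.9862289428711)
door top 541 [-0.161 -0.097  0.104] [-0.01  -0.071  0.114]
((-85.35789489746094, -84.29542541503906), (22.844955444335938, 150.8772735595703), 88.19197845458984) [[-161.10000610351562, -93.30000305175781], [-10.300000190734863, -98.0999984741211], [-9.600000381469727, -75.30000305175781], [-160.39999389648438, -70.5]]
tray top 302
[[-0.1347, -0.0676, 0.0769], [-0.129, -0.0606, 0.0784], [-0.0604, -0.0233, 0.0806], [-0.052, 0.0157, 0.0828], [-0.0498, 0.0278, 0.0838]]
bottle 372 [[-0.042, -0.281, 0.104], [-0.022, -0.26, 0.108], [-0.002, -0.239, 0.111]]
beaker 384 [[-0.142, -0.288, 0.053], [0.032, -0.204, 0.056], [0.049, -0.165, 0.06]]
carton 2164 [[0.035, -0.234, 0.051], [0.101, -0.186, 0.055], [0.197, -0.116, 0.058]]
hmax front [0.11236698 0.11244455 0.11247816 0.11260481 0.11398026]
```

```bash
python3 - <<'E'
from h import *
H=np.zeros((20,22))
for n in('scene','side'):
    f=np.load(n+'.npz');X=f['X'][f['d']>0]
    i=np.floor(X[:,0]/.05).astype(int);j=np.floor((X[:,1]+.75)/.05).astype(int)
    k=(i>=0)&(i<20)&(j>=0)&(j<22)
    np.maximum.at(H,(i[k],j[k]),X[k,2])
print('y',(-75+5*np.arange(22)))
for i in range(18):print(i*5,(H[i]*1000).astype(int).tolist())
from collections import OrderedDict
for n in('scene','side'):
    f=np.load(n+'.npz');C=toC(f['X']);x,y,z=C[...,0],C[...,1],C[...,2]
    t=(abs(z-.0805)<.003)&(x<-.03)&(x>-.1)&(abs(y+.0125)<.035)
    print(n,np.histogram(x[t],np.arange(-.1,-.03,.004)),toW(-.066,-.0125),toW(-.12,-.0125))
    b=(abs(z-.058)<.01)&(x<-.05)&(x>-.2)&(y<-.15); print('beaker',np.percentile(C[b],[2,50,98],axis=0).round(3).tolist())
E
```

```text
y [-75 -70 -65 -60 -55 -50 -45 -40 -35 -30 -25 -20 -15 -10  -5   0   5  10
  15  20  25  30]
0 [0, 0, 0, 0, 0, 0, 111, 0, 201, 182, 11, 0, 12, 335, 356, 360, 296, 16, 0, 0, 0, 0]
5 [0, 0, 0, 1, 2, 0, 0, 143, 205, 232, 11, 11, 0, 336, 340, 309, 255, 0, 0, 0, 0, 0]
10 [0, 0, 0, 0, 0, 0, 0, 0, 0, 258, 10, 11, 1, 0, 17, 17, 1, 0, 0, 0, 0, 0]
15 [0, 0, 0, 0, 182, 183, 0, 0, 257, 288, 221, 1, 0, 0, 0, 58, 60, 55, 0, 0, 0, 0]
20 [0, 0, 0, 185, 184, 184, 175, 259, 261, 296, 259, 259, 0, 55, 59, 59, 58, 58, 0, 0, 0, 0]
25 [0, 0, 0, 184, 184, 184, 242, 264, 265, 264, 264, 262, 60, 60, 60, 59, 63, 59, 57, 0, 0, 0]
30 [0, 0, 0, 183, 185, 269, 184, 135, 182, 260, 264, 264, 62, 60, 63, 67, 66, 58, 59, 0, 0, 0]
35 [0, 0, 0, 182, 183, 305, 185, 1, 12, 12, 12, 63, 63, 61, 66, 63, 59, 59, 58, 54, 0, 0]
40 [0, 0, 0, 181, 184, 337, 185, 181, 0, 11, 22, 1, 61, 62, 60, 60, 60, 59, 36, 21, 0, 0]
45 [0, 0, 0, 181, 183, 366, 337, 212, 0, 56, 0, 0, 49, 63, 64, 61, 35, 4, 5, 19, 0, 0]
50 [0, 0, 0, 0, 181, 386, 399, 215, 54, 58, 0, 5, 3, 113, 84, 5, 5, 5, 5, 437, 437, 436]
55 [0, 0, 0, 0, 183, 214, 430, 214, 2,
[... 690 characters left out ...]
  0,  0,  0]), array([-0.1  , -0.096, -0.092, -0.088, -0.084, -0.08 , -0.076, -0.072,
       -0.068, -0.064, -0.06 , -0.056, -0.052, -0.048, -0.044, -0.04 ,
       -0.036, -0.032])) [ 0.59955911 -0.01790941] [ 0.54570551 -0.01393575]
beaker [[-0.146, -0.302, 0.049], [-0.128, -0.288, 0.051], [-0.102, -0.258, 0.055]]
side (array([ 0,  0,  0,  0,  0,  0,  0,  0,  9, 50, 54, 41, 30,  0,  0,  0,  0]), array([-0.1  , -0.096, -0.092, -0.088, -0.084, -0.08 , -0.076, -0.072,
       -0.068, -0.064, -0.06 , -0.056, -0.052, -0.048, -0.044, -0.04 ,
       -0.036, -0.032])) [ 0.59955911 -0.01790941] [ 0.54570551 -0.01393575]
beaker [[-0.15, -0.301, 0.048], [-0.134, -0.283, 0.052], [-0.105, -0.257, 0.056]]
```

Request:
arm_command --hand 0 --series '[{"tz":-0.3},{"tz":-0.65},{"tz":-1},{"tz":-1},{"tx":0.3,"ty":-0.2,"tz":-1},{"tx":0.6,"ty":-0.4,"tz":-1},{"tx":0.9,"ty":-0.613,"tz":-1}]'

```text
invalid input
```

Request:
arm_command --hand 0 --series '[{"tx":0,"ty":0,"tz":-0.3,"yaw":0},{"tx":0,"ty":0,"tz":-0.65,"yaw":0},{"tx":0,"ty":0,"tz":-1.0,"yaw":0},{"tx":0,"ty":0,"tz":-1.0,"yaw":0},{"tx":0.3,"ty":-0.2,"tz":-1.0,"yaw":0},{"tx":0.6,"ty":-0.4,"tz":-1.0,"yaw":0},{"tx":0.9,"ty":-0.6,"tz":-1.0,"yaw":0}]'

```text
time: 1.02
eef_pos: [0.2647, -0.3983, 0.3797]
tcp_rot: [-0.001, 0.989, 0.148, -0.001]
contact_force: [-0.1, -0.8, 0.4]
grip_width: 0.0002
finger_force: 0.0
```

Request:
arm_command --series '[{"tx":0.3,"ty":-0.2,"tz":0,"yaw":0},{"tx":0.6,"ty":-0.41,"tz":0,"yaw":0},{"tx":0.9,"ty":-0.61,"tz":0,"yaw":0}]'

```text
time: 1.4
eef_pos: [0.3666, -0.2712, 0.3799]
tcp_rot: [-0.001, 0.989, 0.148, -0.001]
contact_force: [0.9, -0.2, -0.8]
grip_width: 0.0004
finger_force: 0.0
```

Request:
arm_command --series '[{"tx":0.3,"ty":-0.2,"tz":0,"yaw":0},{"tx":0.6,"ty":-0.41,"tz":0,"yaw":0},{"tx":0.9,"ty":-0.61,"tz":0,"yaw":0}]'

```text
time: 1.78
eef_pos: [0.4687, -0.1444, 0.3799]
tcp_rot: [-0.0, 0.989, 0.148, -0.001]
contact_force: [0.6, -1.2, -0.3]
grip_width: -0.0002
finger_force: 0.0
```

Request:
arm_command --series '[{"tx":0.3,"ty":-0.2,"tz":0,"yaw":0.06},{"tx":0.6,"ty":-0.41,"tz":0,"yaw":0.12},{"tx":0.88,"ty":-0.61,"tz":0.2,"yaw":0.177},{"tx":0.88,"ty":-0.61,"tz":0.4,"yaw":0.177},{"tx":0.88,"ty":-0.61,"tz":0.4,"yaw":0.177}]'

```text
time: 2.4
eef_pos: [0.5657, -0.0197, 0.317]
tcp_rot: [0.0, 0.999, -0.036, -0.005]
contact_force: [0.2, -0.4, -0.3]
grip_width: -0.0002
finger_force: 0.0
```

```bash
python3 - <<'E'
from h import *
s=r.read_state();print({k:np.round(s[k],4) for k in('time','joint_positions','eef_pos','tcp_rot')}, toC(s['eef_pos']))
print(imaging.camera_model('wrist')['position'])
m,p,d=snap('wrist','w1');C=toC(cloud(m,d));x,y,z=C[...,0],C[...,1],C[...,2]
t=(abs(z-.0805)<.003)&(x<-.03)&(x>-.1)&(abs(y+.0125)<.035)
print(t.sum(),np.percentile(C[t],[2,50,98],axis=0) if t.any() else '')
E
```

```text
{'time': np.float64(2.4), 'joint_positions': array([ 0.2903,  0.355 , -0.4153,  1.2709,  0.1403,  1.5531, -1.7479]), 'eef_pos': array([ 0.5657, -0.0197,  0.317 ]), 'tcp_rot': array([ 4.000e-04,  9.994e-01, -3.570e-02, -4.600e-03])} [-0.09964918 -0.01675859  0.31701617]
[ 0.63911463 -0.02326698  0.45853025]
767 [[-0.06327307 -0.04500652  0.07783308]
 [-0.05763774 -0.01192996  0.07956571]
 [-0.04916788  0.02003568  0.08098384]]
```

View pics/w1.png

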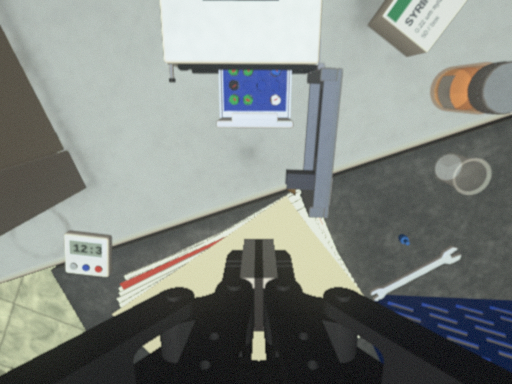

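The wrist view shows the tray board at (255,122) and the door at (320,140). The paper corner at (297,195) lies behind the fingers (258,260), so the way down is clear.

Request:
arm_command --series '[{"tx":0,"ty":0,"tz":0.35,"yaw":0},{"tx":0,"ty":0,"tz":0.7,"yaw":0},{"tx":0,"ty":0,"tz":1.0,"yaw":0}]'

```text
time: 2.82
eef_pos: [0.5684, -0.0215, 0.1714]
tcp_rot: [0.0, 0.999, -0.038, 0.001]
contact_force: [-0.1, -0.7, 0.7]
grip_width: -0.0001
finger_force: 0.0
```

Request:
arm_command --series '[{"tx":0,"ty":0,"tz":0.25,"yaw":0},{"tx":0,"ty":0,"tz":0.5,"yaw":0},{"tx":0,"ty":0,"tz":0.73,"yaw":0},{"tx":0,"ty":0,"tz":0.73,"yaw":0},{"tx":0,"ty":0,"tz":0.73,"yaw":0}]'

```text
time: 3.45
eef_pos: [0.5697, -0.0204, 0.0641]
tcp_rot: [0.0, 0.999, -0.037, 0.002]
contact_force: [-0.6, -0.5, 0.3]
grip_width: 0.0001
finger_force: 0.0
```

Request:
arm_command --series '[{"tx":0.04,"ty":0,"tz":0,"yaw":0},{"tx":0.08,"ty":0,"tz":0,"yaw":0},{"tx":0.12,"ty":0,"tz":0,"yaw":0},{"tx":0.16,"ty":0,"tz":0,"yaw":0},{"tx":0.2,"ty":0,"tz":0,"yaw":0},{"tx":0.24,"ty":0,"tz":0,"yaw":0},{"tx":0.28,"ty":0,"tz":0,"yaw":0},{"tx":0.32,"ty":0,"tz":0,"yaw":0},{"tx":0.36,"ty":0,"tz":0,"yaw":0},{"tx":0.4,"ty":0,"tz":0,"yaw":0}]'

```text
time: 4.7
eef_pos: [0.6278, -0.0242, 0.0616]
tcp_rot: [0.0, 0.999, -0.036, -0.0]
contact_force: [-1.9, -0.7, 0.5]
grip_width: 0.0001
finger_force: 1.4
```

Request:
arm_command --series '[{"tx":0.02,"ty":0,"tz":0,"yaw":0},{"tx":0.04,"ty":0,"tz":0,"yaw":0},{"tx":0.06,"ty":0,"tz":0,"yaw":0},{"tx":0.08,"ty":0,"tz":0,"yaw":0},{"tx":0.08,"ty":0,"tz":0,"yaw":0}]'

```text
time: 5.32
eef_pos: [0.6401, -0.0251, 0.0617]
tcp_rot: [-0.0, 0.999, -0.036, 0.0]
contact_force: [-0.8, -0.6, -1.3]
grip_width: 0.0001
finger_force: 0.7
```

```bash
python3 - <<'E'
from h import *
s=r.read_state();print(s['contact_force'],toC(s['eef_pos']))
for n in('scene','side'):
    m,p,d=snap(n);C=toC(cloud(m,d));x,y,z=C[...,0],C[...,1],C[...,2]
    t=(abs(z-.0805)<.003)&(x<.0)&(x>-.06)&(y>-.055)&(y<.035)
    print(n,t.sum(),np.percentile(C[t],[2,10,50,90,98],axis=0).round(4).tolist() if t.any() else '')
E
```

```text
[-0.7869279  -0.62154054 -1.27690488] [-0.02505683 -0.01667533  0.06165795]
scene 61 [[-0.0161, -0.0529, 0.0784], [-0.0124, -0.0459, 0.0788], [-0.01, -0.0134, 0.0799], [-0.0085, 0.0205, 0.0819], [-0.0082, 0.0279, 0.0821]]
side 15 [[-0.0271, -0.0273, 0.0782], [-0.0229, -0.0253, 0.0786], [-0.0195, -0.0089, 0.0809], [-0.0163, -0.0021, 0.083], [-0.0157, -0.0018, 0.0832]]
```

Request:
arm_command --series '[{"tx":0.007,"ty":0,"tz":0,"yaw":0},{"tx":0.014,"ty":0,"tz":0,"yaw":0},{"tx":0.02,"ty":0,"tz":0,"yaw":0},{"tx":0.02,"ty":0,"tz":0,"yaw":0}]'

```text
time: 5.92
eef_pos: [0.6428, -0.0252, 0.0618]
tcp_rot: [-0.0, 0.999, -0.036, 0.0]
contact_force: [-3.2, -0.3, -0.1]
grip_width: 0.0
finger_force: 1.1
```

Request:
arm_command --series '[{"tx":0.007,"ty":0,"tz":0,"yaw":0},{"tx":0.014,"ty":0,"tz":0,"yaw":0}]'

```text
time: 6.18
eef_pos: [0.6445, -0.0253, 0.0619]
tcp_rot: [0.0, 0.999, -0.036, -0.0]
contact_force: [-4.3, 0.3, 1.6]
grip_width: -0.0001
finger_force: 1.9
```

Request:
arm_command --series '[{"tx":0.007,"ty":0,"tz":0,"yaw":0},{"tx":0.014,"ty":0,"tz":0,"yaw":0}]'

```text
time: 6.42
eef_pos: [0.6456, -0.0255, 0.0618]
tcp_rot: [0.0, 0.999, -0.036, -0.001]
contact_force: [-7.1, -0.1, 4.2]
grip_width: -0.0001
finger_force: 3.3
```

Request:
arm_command --series '[{"tx":0.007,"ty":0,"tz":0,"yaw":0},{"tx":0.014,"ty":0,"tz":0,"yaw":0},{"tx":0.014,"ty":0,"tz":0,"yaw":0}]'

```text
time: 6.8
eef_pos: [0.6466, -0.0255, 0.0619]
tcp_rot: [0.0, 0.999, -0.036, -0.003]
contact_force: [-8.7, -0.2, 4.8]
grip_width: -0.0001
finger_force: 4.1
```

Request:
arm_command --series '[{"tx":0.007,"ty":0,"tz":0,"yaw":0},{"tx":0.014,"ty":0,"tz":0,"yaw":0},{"tx":0.014,"ty":0,"tz":0,"yaw":0}]'

```text
time: 7.18
eef_pos: [0.6475, -0.0255, 0.0619]
tcp_rot: [0.0, 0.999, -0.036, -0.004]
contact_force: [-10.4, 0.7, 7.0]
grip_width: 0.0003
finger_force: 5.3
```

Request:
arm_command --series '[{"tx":-0.1,"ty":0,"tz":0,"yaw":0},{"tx":-0.2,"ty":0,"tz":0,"yaw":0},{"tx":-0.2,"ty":0,"tz":-0.3,"yaw":0},{"tx":-0.2,"ty":0,"tz":-0.65,"yaw":0},{"tx":-0.2,"ty":0,"tz":-0.95,"yaw":0}]'

```text
time: 7.8
eef_pos: [0.6233, -0.0234, 0.2073]
tcp_rot: [-0.0, 0.999, -0.036, 0.003]
contact_force: [1.8, 0.1, -0.9]
grip_width: -0.0001
finger_force: 0.0
```

Request:
arm_command --series '[{"tx":-0.15,"ty":0.2,"tz":0,"yaw":-0.08},{"tx":-0.3,"ty":0.4,"tz":0,"yaw":-0.16},{"tx":-0.45,"ty":0.6,"tz":0,"yaw":-0.24},{"tx":-0.6,"ty":0.78,"tz":0,"yaw":-0.32},{"tx":-0.6,"ty":0.78,"tz":0,"yaw":-0.4},{"tx":-0.6,"ty":0.78,"tz":0,"yaw":-0.48},{"tx":-0.6,"ty":0.78,"tz":0,"yaw":-0.56},{"tx":-0.6,"ty":0.78,"tz":0,"yaw":-0.64},{"tx":-0.6,"ty":0.78,"tz":0,"yaw":-0.72},{"tx":-0.6,"ty":0.78,"tz":0,"yaw":-0.72},{"tx":-0.6,"ty":0.78,"tz":0,"yaw":-0.72}]'

```text
time: 9.18
eef_pos: [0.5236, -0.1339, 0.2047]
tcp_rot: [0.001, 0.754, 0.657, 0.001]
contact_force: [0.3, -1.3, 0.9]
grip_width: -0.0001
finger_force: 0.0
```

```bash
python3 - <<'E'
from h import *
s=r.read_state();q=s['tcp_rot'];print(s['time'],s['contact_force'],toC(s['eef_pos']),np.rad2deg(2*np.arctan2(q[2],q[1]))+4.22,s['joint_positions'].round(2))
m,p,d=snap('scene','s2');C=toC(cloud(m,d));x,y,z=C[...,0],C[...,1],C[...,2]
t=(abs(z-.0805)<.003)&(x<.0)&(x>-.1)&(y>-.055)&(y<.035)
print(t.sum(),np.percentile(C[t],[2,10,50,90,98],axis=0).round(4).tolist() if t.any() else '')
t=(abs(z-.109)<.005)&(x<-.01)&(x>-.2)&(y<-.04)&(y>-.12)
b=cv2.minAreaRect(C[t][:,:2].astype(np.float32)*1000);print(b,cv2.boxPoints(b).round(1).tolist())
cv2.imwrite('pics/s2c.png',cv2.resize(p[100:300,130:430,::-1],None,fx=2,fy=2))
E
```

```text
9.175 [ 0.25188638 -1.29018419  0.86511634] [-0.13321308 -0.13380368  0.20468231] 86.30660645951743 [ 0.72  0.38 -0.67  1.56  0.24  1.28 -0.13]
0 
((-84.11868286132812, -85.41555786132812), (22.777637481689453, 147.2047119140625), 87.7519302368164) [[-158.10000610351562, -93.9000015258789], [-11.0, -99.69999694824219], [-10.100000381469727, -76.9000015258789], [-157.1999969482422, -71.0999984741211]]
```

View pics/s2c.png

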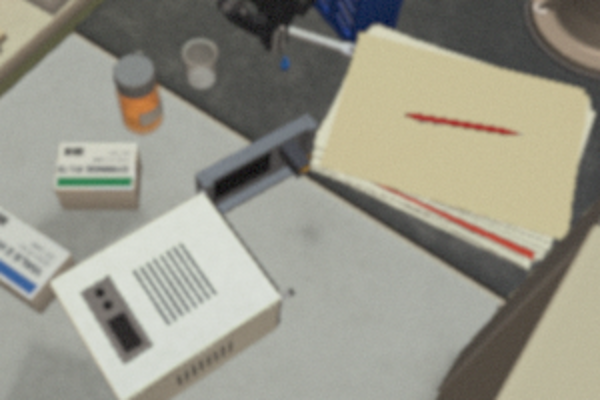

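The tray is now inside and hidden by the roof. The door at (265,160) hasn't moved, and the gripper at (260,20) is outside it. Next I descend behind the door.

Request:
arm_command --series '[{"tx":0,"ty":0,"tz":0.3,"yaw":0},{"tx":0,"ty":0,"tz":0.6,"yaw":0},{"tx":0,"ty":0,"tz":0.88,"yaw":0},{"tx":0,"ty":0,"tz":0.88,"yaw":0},{"tx":0,"ty":0,"tz":0.88,"yaw":0}]'

```text
time: 9.85
eef_pos: [0.5243, -0.1338, 0.0739]
tcp_rot: [0.001, 0.754, 0.657, 0.001]
contact_force: [0.2, -0.9, 0.2]
grip_width: 0.0002
finger_force: 0.0
```

```bash
cat >> h.py <<'E'
def pose(th,rho=.127,off=.034):
    n=np.array([np.cos(th),np.sin(th)]);u=np.array([-np.sin(th),np.cos(th)])
    return np.array([-.002,-.079])+rho*u-off*n
def rows(c,yaw,ths,**k):   # c chamber xy, yaw (rad, chamber) commanded
    tx=np.array([np.cos(yaw),np.sin(yaw)]);ty=np.array([np.sin(yaw),-np.cos(yaw)])
    for th in ths:
        d=pose(th,**k)-c; print(th.__round__(3),(np.array([d@tx,d@ty])/.15).round(3),round(-np.rad2deg(th-yaw)/120,3))
E
python3 - <<'E'
from h import *
s=r.read_state();q=s['tcp_rot'];c=toC(s['eef_pos']);yaw=2*np.arctan2(q[2],q[1])-A
print(s['time'],s['contact_force'],c,yaw)
rows(c[:2],yaw,np.r_[1.7:.84:-.08])
rows(pose(.9),.9,np.r_[.82:.1:-.08])
E
```

```text
9.85 [ 0.24602683 -0.87294639  0.20914365] [-0.13253167 -0.1336089   0.07389498] 1.508317959289297
1.7 [0.034 0.058] -0.092
1.62 [0.098 0.03 ] -0.053
1.54 [0.164 0.007] -0.015
1.46 [ 0.232 -0.011] 0.023
1.38 [ 0.301 -0.023] 0.061
1.3 [ 0.371 -0.029] 0.099
1.22 [ 0.441 -0.03 ] 0.138
1.14 [ 0.511 -0.026] 0.176
1.06 [ 0.58  -0.015] 0.214
0.98 [0.649 0.   ] 0.252
0.9 [0.716 0.021] 0.29
0.82 [ 0.068 -0.015] 0.038
0.74 [ 0.138 -0.025] 0.076
0.66 [ 0.208 -0.03 ] 0.115
0.58 [ 0.278 -0.028] 0.153
0.5 [ 0.348 -0.021] 0.191
0.42 [ 0.417 -0.009] 0.229
0.34 [0.484 0.009] 0.267
0.26 [0.55  0.032] 0.306
0.18 [0.615 0.061] 0.344
```

Request:
arm_command --series '[{"tx":0.09,"ty":0,"tz":0,"yaw":0},{"tx":0.16,"ty":0.0,"tz":0,"yaw":0},{"tx":0.23,"ty":-0.01,"tz":0,"yaw":0.023},{"tx":0.3,"ty":-0.023,"tz":0,"yaw":0.061},{"tx":0.37,"ty":-0.029,"tz":0,"yaw":0.1},{"tx":0.44,"ty":-0.03,"tz":0,"yaw":0.138},{"tx":0.51,"ty":-0.026,"tz":0,"yaw":0.176},{"tx":0.58,"ty":-0.015,"tz":0,"yaw":0.214},{"tx":0.65,"ty":0,"tz":0,"yaw":0.252},{"tx":0.716,"ty":0.021,"tz":0,"yaw":0.29}]'

```text
time: 11.1
eef_pos: [0.5409, -0.0273, 0.0733]
tcp_rot: [0.001, 0.916, 0.401, 0.0]
contact_force: [-0.6, -1.4, -1.1]
grip_width: -0.0001
finger_force: 0.7
```

Request:
arm_command --series '[{"tx":0.07,"ty":-0.015,"tz":0,"yaw":0.038},{"tx":0.14,"ty":-0.025,"tz":0,"yaw":0.076},{"tx":0.21,"ty":-0.03,"tz":0,"yaw":0.115},{"tx":0.28,"ty":-0.028,"tz":0,"yaw":0.153},{"tx":0.35,"ty":-0.021,"tz":0,"yaw":0.191},{"tx":0.417,"ty":-0.009,"tz":0,"yaw":0.229},{"tx":0.484,"ty":0.009,"tz":0,"yaw":0.267},{"tx":0.484,"ty":0.009,"tz":0,"yaw":0.267}]'

```text
time: 12.1
eef_pos: [0.5912, 0.0268, 0.0731]
tcp_rot: [-0.0, 0.991, 0.135, 0.001]
contact_force: [-0.7, 0.2, -0.2]
grip_width: 0.0001
finger_force: 0.0
```

```bash
python3 - <<'E'
from h import *
s=r.read_state();q=s['tcp_rot'];c=toC(s['eef_pos']);yaw=2*np.arctan2(q[2],q[1])-A
print(s['time'],s['contact_force'],c,yaw,'expected',pose(.34))
m,p,d=snap('scene','s3');C=toC(cloud(m,d));x,y,z=C[...,0],C[...,1],C[...,2]
t=(abs(z-.109)<.004)&(x<-.006)&(x>-.12)&(y<.12)&(y>-.11)&(p.min(-1)<150)
b=cv2.minAreaRect(C[t][:,:2].astype(np.float32)*1000);print(b,cv2.boxPoints(b).round(1).tolist())
cv2.imwrite('pics/s3c.png',cv2.resize(p[100:300,130:430,::-1],None,fx=2,fy=2))
rows(pose(.34),.34,[.3,.28,.26,.24,.22,.2,.18,.16,.15,.14])
E
```

```text
12.1 [-0.72401887  0.17903997 -0.18433054] [-0.07760672  0.03150072  0.07309013] 0.3452914106156414 expected [-0.07640652  0.02939128]
((-41.86690902709961, -9.455528259277344), (32.66287612915039, 155.24191284179688), 17.48715591430664) [[-80.80000305175781, 59.70000076293945], [-34.099998474121094, -88.4000015258789], [-3.0, -78.5999984741211], [-49.599998474121094, 69.5]]
0.3 [ 0.034 -0.008] 0.019
0.28 [ 0.051 -0.012] 0.029
0.26 [ 0.068 -0.015] 0.038
0.24 [ 0.086 -0.018] 0.048
0.22 [ 0.103 -0.021] 0.057
0.2 [ 0.12  -0.023] 0.067
0.18 [ 0.138 -0.025] 0.076
0.16 [ 0.155 -0.027] 0.086
0.15 [ 0.164 -0.028] 0.091
0.14 [ 0.173 -0.028] 0.095
```

View pics/s3c.png

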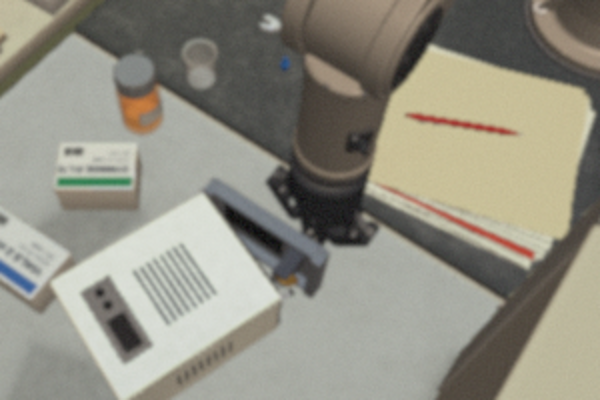

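The door (270,230) is following the finger and stands at about 0.33 rad. I continue slowly from here.

Request:
arm_command --series '[{"tx":0.034,"ty":-0.008,"tz":0,"yaw":0.019},{"tx":0.051,"ty":-0.012,"tz":0,"yaw":0.029},{"tx":0.068,"ty":-0.015,"tz":0,"yaw":0.038},{"tx":0.086,"ty":-0.018,"tz":0,"yaw":0.048},{"tx":0.103,"ty":-0.021,"tz":0,"yaw":0.057},{"tx":0.12,"ty":-0.023,"tz":0,"yaw":0.067},{"tx":0.138,"ty":-0.025,"tz":0,"yaw":0.076},{"tx":0.155,"ty":-0.027,"tz":0,"yaw":0.086}]'

```text
time: 13.15
eef_pos: [0.612, 0.035, 0.0723]
tcp_rot: [-0.0, 0.999, 0.044, -0.0]
contact_force: [-0.4, 0.5, 0.2]
grip_width: -0.0001
finger_force: 0.3
```

```bash
python3 - <<'E'
from h import *
s=r.read_state();c=toC(s['eef_pos']);print(s['contact_force'],c,pose(.16))
rows(pose(.16),.16,np.r_[.14:-.07:-.02])
E
```

```text
[-0.40278669  0.51982099  0.20315885] [-0.05743981  0.04113766  0.07225365] [-0.05579914  0.04096105]
0.14 [ 0.017 -0.004] 0.01
0.12 [ 0.034 -0.008] 0.019
0.1 [ 0.051 -0.012] 0.029
0.08 [ 0.068 -0.015] 0.038
0.06 [ 0.086 -0.018] 0.048
0.04 [ 0.103 -0.021] 0.057
0.02 [ 0.12  -0.023] 0.067
0.0 [ 0.138 -0.025] 0.076
-0.02 [ 0.155 -0.027] 0.086
-0.04 [ 0.173 -0.028] 0.095
-0.06 [ 0.19  -0.029] 0.105
```

Request:
arm_command --series '[{"tx":0.01,"ty":-0.002,"tz":0,"yaw":0.01},{"tx":0.02,"ty":-0.004,"tz":0,"yaw":0.02},{"tx":0.03,"ty":-0.007,"tz":0,"yaw":0.03},{"tx":0.04,"ty":-0.01,"tz":0,"yaw":0.04},{"tx":0.05,"ty":-0.012,"tz":0,"yaw":0.05},{"tx":0.055,"ty":-0.013,"tz":0,"yaw":0.06}]'

```text
time: 13.9
eef_pos: [0.6195, 0.0377, 0.0722]
tcp_rot: [-0.0, 1.0, -0.019, -0.0]
contact_force: [-1.8, -0.2, 0.7]
grip_width: 0.0001
finger_force: 0.8
```

Request:
arm_command --series '[{"tx":0.007,"ty":0,"tz":0,"yaw":0},{"tx":0.014,"ty":0,"tz":0,"yaw":0}]'

```text
time: 14.15
eef_pos: [0.6217, 0.0381, 0.0722]
tcp_rot: [-0.0, 1.0, -0.018, -0.0]
contact_force: [-2.3, 1.5, 0.2]
grip_width: 0.0006
finger_force: 1.1
```

Request:
arm_command --series '[{"tx":0.007,"ty":0,"tz":0,"yaw":0},{"tx":0.014,"ty":0,"tz":0,"yaw":0}]'

```text
time: 14.4
eef_pos: [0.6229, 0.0383, 0.0722]
tcp_rot: [-0.0, 1.0, -0.018, -0.001]
contact_force: [-4.6, 2.6, 3.7]
grip_width: -0.0
finger_force: 2.6
```

Request:
arm_command --series '[{"tx":0.007,"ty":0,"tz":0,"yaw":0},{"tx":0.014,"ty":0,"tz":0,"yaw":0}]'

```text
time: 14.65
eef_pos: [0.6246, 0.0385, 0.0722]
tcp_rot: [-0.001, 1.0, -0.018, -0.002]
contact_force: [-5.3, 1.9, 3.1]
grip_width: 0.0003
finger_force: 3.0
```

Request:
arm_command --series '[{"tx":0.004,"ty":0,"tz":0,"yaw":0},{"tx":0.008,"ty":0,"tz":0,"yaw":0}]'

```text
time: 14.9
eef_pos: [0.6256, 0.0387, 0.0722]
tcp_rot: [-0.001, 1.0, -0.018, -0.002]
contact_force: [-5.9, 2.3, 3.3]
grip_width: -0.0002
finger_force: 3.1
```

Request:
arm_command --series '[{"tx":0.004,"ty":0,"tz":0,"yaw":0},{"tx":0.008,"ty":0,"tz":0,"yaw":0}]'

```text
time: 15.15
eef_pos: [0.6266, 0.0389, 0.0722]
tcp_rot: [-0.001, 1.0, -0.018, -0.002]
contact_force: [-6.5, 3.1, 4.0]
grip_width: -0.0004
finger_force: 3.4
```

Request:
arm_command --series '[{"tx":0.004,"ty":0,"tz":0,"yaw":0},{"tx":0.008,"ty":0,"tz":0,"yaw":0}]'

```text
time: 15.4
eef_pos: [0.6275, 0.039, 0.0722]
tcp_rot: [-0.001, 1.0, -0.018, -0.002]
contact_force: [-6.8, 2.3, 4.9]
grip_width: -0.0
finger_force: 3.7
```

Request:
arm_command --series '[{"tx":0.004,"ty":0,"tz":0,"yaw":0},{"tx":0.008,"ty":0,"tz":0,"yaw":0}]'

```text
time: 15.65
eef_pos: [0.6284, 0.0392, 0.0722]
tcp_rot: [-0.001, 1.0, -0.018, -0.003]
contact_force: [-8.0, 2.8, 4.5]
grip_width: 0.0003
finger_force: 3.9
```

Request:
arm_command --series '[{"tx":0.004,"ty":0,"tz":0,"yaw":0},{"tx":0.008,"ty":0,"tz":0,"yaw":0}]'

```text
time: 15.9
eef_pos: [0.6315, 0.0383, 0.0719]
tcp_rot: [-0.001, 1.0, -0.018, -0.001]
contact_force: [-2.7, 2.2, 0.8]
grip_width: -0.0002
finger_force: 1.7
```

Request:
arm_command --series '[{"tx":0.002,"ty":0,"tz":0,"yaw":0},{"tx":0.005,"ty":0,"tz":0,"yaw":0}]'

```text
time: 16.15
eef_pos: [0.6318, 0.0381, 0.0719]
tcp_rot: [-0.001, 1.0, -0.018, -0.001]
contact_force: [-5.6, 3.5, 1.0]
grip_width: -0.0005
finger_force: 2.8
```

Request:
arm_command --series '[{"tx":0.002,"ty":0,"tz":0,"yaw":0},{"tx":0.005,"ty":0,"tz":0,"yaw":0}]'

```text
time: 16.4
eef_pos: [0.6319, 0.0381, 0.0719]
tcp_rot: [-0.001, 1.0, -0.018, -0.002]
contact_force: [-6.7, 2.9, 2.8]
grip_width: 0.0
finger_force: 3.5
```

The force dropped after an 8 N peak, then rose stiffly with almost no movement. That fits the latch having caught and the buffer being met, so I back off and check.

Request:
arm_command --series '[{"tx":-0.02,"ty":0,"tz":0,"yaw":0},{"tx":-0.05,"ty":0,"tz":0,"yaw":0},{"tx":-0.1,"ty":0,"tz":0,"yaw":0},{"tx":-0.2,"ty":0,"tz":0,"yaw":0},{"tx":-0.3,"ty":0,"tz":0,"yaw":0},{"tx":-0.3,"ty":0,"tz":-0.3,"yaw":0},{"tx":-0.3,"ty":0,"tz":-0.6,"yaw":0},{"tx":-0.3,"ty":0,"tz":-1.0,"yaw":0},{"tx":-0.6,"ty":0,"tz":-1.0,"yaw":0},{"tx":-0.9,"ty":0,"tz":-1.0,"yaw":0},{"tx":-0.9,"ty":0,"tz":-1.0,"yaw":0}]'

```text
time: 17.77
eef_pos: [0.4952, 0.0417, 0.2221]
tcp_rot: [0.001, 1.0, -0.018, -0.001]
contact_force: [1.8, -0.1, 0.1]
grip_width: -0.0
finger_force: 0.0
```

```bash
python3 - <<'E'
from h import *
s=r.read_state();print(s['time'],s['eef_pos'],s['contact_force'])
ims=[]
for n in('scene','side'):
    m,p,d=snap(n,n+'4');C=toC(cloud(m,d));x,y,z=C[...,0],C[...,1],C[...,2]
    t=(abs(z-.109)<.004)&(x<-.004)&(x>-.12)&(y<.12)&(y>-.11)&(p.min(-1)<150)
    b=cv2.minAreaRect(C[t][:,:2].astype(np.float32)*1000);print(b,cv2.boxPoints(b).round(1).tolist())
    P=C[t]
    # front edge of door top by y bin
    yb=np.arange(-.07,.08,.02);xs=[np.percentile(P[(P[:,1]>a)&(P[:,1]<a+.02),0],8) for a in yb]
    print(n,np.round(xs,4),'angle',-np.polyfit(yb,xs,1)[0])
    ims.append(cv2.resize(p[120:320,130:330,::-1],(400,400)))
cv2.imwrite('pics/end.png',np.hstack(ims))
E
```

```text
17.775 [0.49520036 0.04170925 0.22209982] [ 1.82703067 -0.0638486   0.11153973]
((-13.286847114562988, 0.344970703125), (154.9916534423828, 18.4659481048584), 89.9810791015625) [[-22.5, -77.0999984741211], [-4.099999904632568, -77.19999694824219], [-4.0, 77.80000305175781], [-22.5, 77.80000305175781]]
scene [-0.0185 -0.0194 -0.0191 -0.0199 -0.0201 -0.0205 -0.02   -0.021 ] angle 0.015008753832374294
((-13.53791618347168, 1.5789337158203125), (19.494443893432617, 155.3606719970703), 0.35635998845100403) [[-23.799999237060547, 79.19999694824219], [-22.799999237060547, -76.19999694824219], [-3.299999952316284, -76.0], [-4.300000190734863, 79.30000305175781]]
side [-0.0193 -0.0199 -0.0202 -0.0213 -0.0217 -0.0215 -0.0222 -0.0211] angle 0.01671787205276373
```

View pics/end.png

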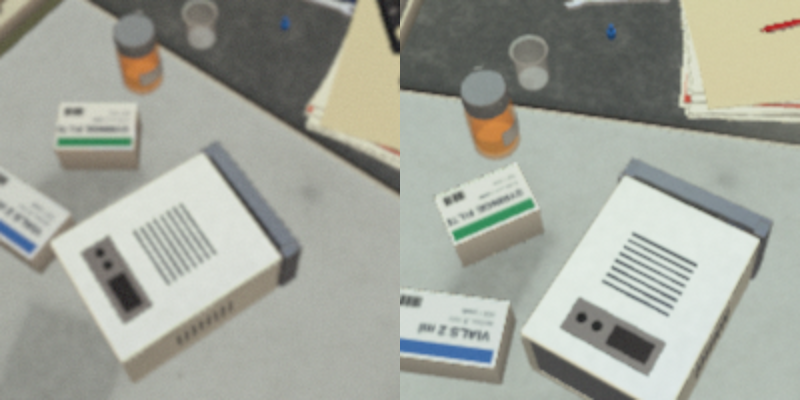

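Both views show the door lying flat along the chamber front, at (255,200) on the left and (700,195) on the right. It stands at about 0.016 rad after release, so it is latched. The bottle, beaker and carton haven't moved.

```bash
python3 -c "
from h import *
print(workorder.finish_job())"
```

```text
the job is handed in; nothing more can be done
None
```

I pushed the tray home and shut the door. The latch snapped in after a peak of about 8 N, and the door stayed shut at about 0.016 rad once released; nothing else was touched, and the job was handed in at about 18 s.

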